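Set the bag sealer's sunk timer trimmer to its end stop with the setting key

ROBOT

A 6-joint arm with a two-finger parallel gripper is mounted at the origin on the work surface; the furniture and walls round the work are solid. World frame = base frame: x ahead of the robot, y to its left, z up, the work surface at z = 0. Lengths are in mm, angles in rad, forces in N, time in s.
With the tool pointing down it reaches from about 300 to 775 mm from the base axis. Payload 14.6 kg.
Tool frame: the origin (TCP) lies at the very end of the fingers, on their centre line; the grasp point (between the pads) lies 19 mm behind it; z points along the fingers, y is the line along which they close (so a half turn about z gives the same grasp; the last joint's range is limited). The gripper opens to 94 mm and grips with 3 to 60 N. Pads are 16 mm wide; open, the fingers measure 119 mm over their backs; the gripper's body (75 mm by 177 mm) begins 78 mm behind the grasp point.
Start: joints at [-1.303, 0.3, 1.521, -0, 1.321, -0.067], TCP at [180.712, -519.454, 205.446] pointing down, gripper open.
Joint ranges: [-3.03, 3.03], [-0.79, 2.21], [0.23, 2.52], [-1.04, 4.18], [0, 3.07], [-2.55, 2.55]. Speed limits (rad/s): [2.22, 2.22, 2.57, 3.14, 3.14, 3.14].

INTERFACE

Orientations are given as [roll, pitch, yaw] about the fixed x, y, z axes, in that order (R = Rz(yaw) Ry(pitch) Rx(roll)).
In Python, from cell import manip, camera, get_calibration gives the robot as it stands. The module is installed in compiled form; this text tells all that it offers.
- The arm moves only by the tool jog_arm, never from a script. Its argument "plan" is one flat list of numbers, 6 for each row, row after row: the shift along the world's x, y, z in m, then the turn, a rotation vector about the world's x, y, z in degrees. A call has 1 to 20 rows; each row is the pose to reach, as a shift and turn from the pose commanded when the call began; what a row does not reach only later rows make up. A row lasts 1/10 s, in which the tool goes at most 50 mm and 8.59 degrees, less where a joint would pass 70% of its speed; a pose out of reach is approached as far as the arm can. A call with a gripper value outside its range is refused whole. "claw" is the finger opening in m, from 0 to 0.094, set as the call begins (left out, the last holds). The fingers move at their own pace and stop on an object; "force" is the grip in N (left out, the last holds). Time passes only in rows, so rows that repeat a pose let the fingers close. It gives the time, the measured TCP pose, the force, the opening and the grip force at its end, in the units of the state.
- manip.read_state(): the state, without advancing time (a new reading comes with each control period).
- camera(name): name is "scene" or "top" or "wrist"; returns (picture, depth): 400x640x3 uint8, red, green, blue; 400x640 float32, mm along the optical axis (not along the pixel's ray), 0 where there is no reading.
- get_calibration(name): a dict with "fx", "fy", "cx", "cy" (pixels), "origin" and "attitude" of the camera in the world. Camera axes: x right, y down, z forward; pixel columns grow to the right and rows downward; lengths in mm; the calibration is good to about 2 mm. The wrist camera is an equidistant fisheye: a pixel r from the principal point sees the ray r / f radians off the axis. A picture is of the moment at which its call begins: read the wrist's pose just before it. get_calibration takes no time and is no camera call; for the wrist camera it gives the pose at the moment of the call.
- manip.sign_off(): hands the job in; it is judged then, once.
The state is a dict: "clock": time; "joints": joint angles; "qd": joint speeds; "effort": joint torques, N m; "eef_pos": TCP position; "eef_rot": TCP orientation; "wrist_force": force on the tool from outside, world axes, zero at the start; "moment": the same for the moment, N m; "finger_gap": finger opening in mm; "finger_force": force on a finger pad.
Only numpy, scipy, OpenCV 4.12 (cv2) and the standard library are available. Lean on these libraries where they do the work, as an engineer would, in place of code of your own. Each camera call takes 0.05 s, during which the arm holds its last target. There are 200 camera calls.

TASK

Take the setting key from its stand, reach down through the guard opening of the sealer's timer box, feel for the slot of the sunk trimmer and turn the trimmer clockwise until it rests at its end stop. Press and turn gently, never forcing the stop, then put the key back in its stand, standing upright with its collar down on the stand, and leave the things around as they are.

Things in the scene. Friction and masses are not known exactly. Their poses are not given: they have to be found in the camera images.
- timer: Fixed grey timer box, 130 x 140 x 100 mm (own x, y, z), origin at the centre of its underside, z up. Its top is an open steel grille, top surface 100 mm above the origin. The key pressing or forcing the box or its trimmer with more than 25 N damages it.
- guard (a point): Middle of the guard opening in the grille's top, 100 mm above the box's origin, same axes as the box. The opening is 24 mm along x and 48 mm along y. Seen through it lies the sunk white, round (about 56 mm) press-and-turn trimmer; its upright axis is at x = 0 here but anywhere up to 10 mm to either side along y. This place is not measured: feel for it with the key, or look.
- head (a point): Point on the opening's middle line at the height of the trimmer's top at rest, 70 mm above the box's origin (30 mm below the grille's top). The flat top has one straight slot across it, 5.6 mm wide, 8 mm deep, over 20 mm long, ends open. The head is sprung: 2 N begins to sink it, at 5.5 N it is 7 mm down and hard at the bottom; it rises again, also up round a blade that comes over the slot.
- trimmer (a joint): Angle of the trimmer, rad. At 0 the slot lies along the box's x axis; it grows as the trimmer turns clockwise seen from above. Starts between 0 and 0.5, turns stiffly (0.025 N m of friction, stays where it is left), hard end stop at 1.2. Its slotted head sits on a torsion spring of about 1.2 N m/rad, so at the stop the key's torque climbs steadily; over 0.15 N m is forcing it.
- key: Loose setting key, 0.06 to 0.13 kg, upright in its stand, 107 mm long; origin at the middle of the blade's tip, z up the shaft. Steel blade 14 mm wide along x, 4 mm thick along y (the last 4 mm 11 x 3 mm), 13 mm tall; shaft 11 mm thick to z = 66 mm; collar 24 mm wide to 70 mm. In the 5.6 mm slot the blade has about 0.12 rad of play.
- key_grip (a point): Point on the key's axis in the black flat handle, 93 mm above the blade's tip, same axes as the key. The handle runs from 70 to 107 mm above the tip, 34 mm wide along x, 12 mm thick along y: grip it from above, across y.
- key_stand: Fixed grey block 60 x 60 x 72 mm, origin at the centre of its underside, with one upright round hole of 18 mm (mouth chamfered by 3 mm), 68 mm deep, in the middle of its top. With the key home its collar rests on the block's top and the blade's tip is 6 mm above the table.
- label_roll: Loose roll of labels lying flat, 78 x 81 x 26 mm, a bystander; origin under its middle.
- date_stamp: Loose upright date stamp, 24 x 42 x 64 mm, with a brown knob, a bystander; origin under its middle.
- silica_1: Loose small white packet lying flat, 36 x 50 x 9 mm, a bystander; origin under its middle.
There are look-alikes about, which are no part of the job. There is more than one size of the key_stand; the one meant has the size given above.

How it is judged (in metres and radians):
On the way, in this order (a step that is already met when the one before it is completed fails the run):
1. the key's blade is down through the guard opening, at the trimmer (z of key in the frame of timer between 0.04 and 0.075 m and horizontal distance between key and timer below 0.025 m), for 0.1 s.
2. the trimmer has been turned to its end stop with the key (value of joint trimmer above 1.14 rad and horizontal distance between key and timer below 0.025 m), for 0.1 s.
At the end, for the whole second after the job is handed in: The trimmer rests at its end stop (beyond 1.14 rad) and the key stands at rest, upright (within 0.06 rad) in the stand's hole (within 6 mm of its axis), collar down (within 3 mm) (value of joint trimmer above 1.14 rad and horizontal distance between key and key_stand below 0.006 m and z of key in the frame of key_stand below 0.009 m and angle between key's own z axis and vertical below 0.06 rad and linear speed of key below 0.02 m/s); the robot touches nothing.
It fails at once if the key presses or forces the timer box or its trimmer with more than 25 N (contact force between key and timer above 25 N).
It fails at once if a bystander is moved more than 2 cm (distance of any of label_roll, date_stamp, silica_1 from where it was at the start of the episode above 0.02 m).
It also fails if it takes over 72 s, if anything falls off the work surface, if the arm or the gripper's body presses on something with over 40 N, if the wrist force passes 120 N, or if a joint passes its speed limit or range.

## Working session

There is one attempt and no reset: what is moved stays moved. The work goes in short steps, Python scripts to look and compute and a tool call to move; the robot and the scene stay as the last step left them, time stands still between calls to the robot, and variables do not carry over. Pictures are saved under pics/ and viewed, at most 10 in all, crops included, and the job is handed in when it is done.

Besides the shell and the picture viewer there is one more tool, called after "Request:" by a JSON object that holds its "fn" and its "kwargs", one argument or row to a line. jog_arm: Moves the arm, as the interface text tells. Its arguments: {"type":"object","properties":{"plan":{"type":"array"},"claw":{"type":"number"},"force":{"type":"number"}},"required":["plan"]}

```bash
mkdir -p pics; cat > h.py <<'E'
import numpy as np, cv2
from cell import manip, camera, get_calibration
def snap(n):
    c=get_calibration(n); im,d=camera(n)
    np.savez(f'{n}.npz',im=im,d=d,**{k:np.array(v) for k,v in c.items()})
    return im,d,c
def load(n): return np.load(f'{n}.npz')
E
python3 - <<'E'
from h import *
for n in('scene','top'):
    im,d,c=snap(n); cv2.imwrite(f'pics/{n}0.png',im[:,:,::-1]); print(n,c)
print(manip.read_state())
E
```

```text
scene {'fx': 432.4862289656099, 'fy': 432.4862289656099, 'cx': 309.87933824981167, 'cy': 203.4139046258459, 'origin': array([-203.83353506,  515.45120511,  848.75924173]), 'attitude': array([-2.25521662,  0.00864597, -2.20800705])}
top {'fx': 458.42383934397554, 'fy': 458.42383934397554, 'cx': 322.3895447225225, 'cy': 192.24283828184954, 'origin': array([ 372.84373029,  -32.9441695 , 1379.15140511]), 'attitude': array([-3.01587562,  0.00362058, -1.54339294])}
{'clock': 0.1, 'joints': array([-1.30258493e+00,  3.00390475e-01,  1.52147688e+00,  1.38521365e-05,
        1.32070393e+00, -6.66010710e-02]), 'qd': array([-5.14342821e-05, -3.08458262e-03, -1.09434695e-03,  8.09642420e-04,
       -1.35356354e-03,  2.17829776e-04]), 'effort': array([ 8.89048224e-04, -5.32644868e+01, -3.53287804e+01,  7.09376461e-02,
        2.35220493e-02, -9.63606044e-05]), 'eef_pos': array([ 180.6676148 , -519.2480249 ,  204.97463518]), 'eef_rot': array([-3.14061709e+00, -7.85177662e-05,  3.34808998e-01]), 'wrist_force': array([-0.56725449, -0.70788907,  0.24299758]), 'moment': array([ 0.04272386, -0.03626457, -0.00063515]), 'finger_force': 0.0, 'finger_gap': 93.75359891257145}
```

View pics/top0.png

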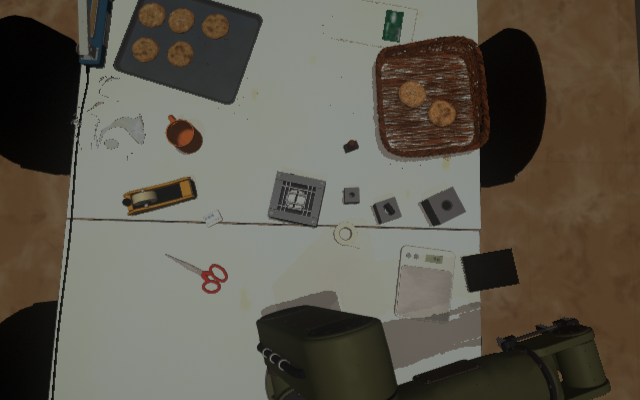

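View pics/scene0.png

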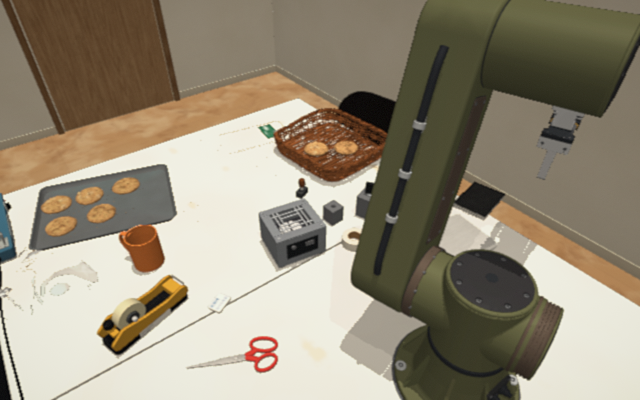

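The top view shows the timer at (297,198). Three grey blocks stand at (351,195), (386,210), which holds something dark, and (443,206). The label roll is at (344,234), the date stamp at (350,146) and the packet at (212,217).

```bash
cat >> h.py <<'E'
from scipy.spatial.transform import Rotation as Ro
def pix(c,u,v,d):
    R=Ro.from_euler('xyz',c['attitude']).as_matrix()
    return np.array(c['origin'])+R@np.array([(u-c['cx'])/c['fx']*d,(v-c['cy'])/c['fy']*d,d])
def at_z(c,u,v,z):
    p=pix(c,u,v,1.);o=np.array(c['origin']);return o+(p-o)*(z-o[2])/(p[2]-o[2])
E
python3 - <<'E'
from h import *
c=load('top');d=c['d'];im=c['im']
for u,v in [(297,198),(351,195),(386,210),(443,206),(344,234),(376,208),(430,215),(300,250)]:
    print(u,v,pix(c,u,v,float(d[v,u])).round(0))
cr=cv2.resize(im[160:250,260:475,::-1],None,fx=3.7,fy=3.7,interpolation=cv2.INTER_CUBIC)
cr=np.clip(cr.astype(float)*1.7,0,255).astype(np.uint8)
cv2.imwrite('pics/crop0.png',cr)
E
```

```text
297 198 [520.  49.  68.]
351 195 [ 540. -110.    3.]
386 210 [ 491. -206.   77.]
443 206 [ 513. -383.   20.]
344 234 [423. -92.  -4.]
376 208 [ 498. -180.   59.]
430 215 [ 484. -341.   34.]
300 250 [371.  39.  -3.]
```

View pics/crop0.png

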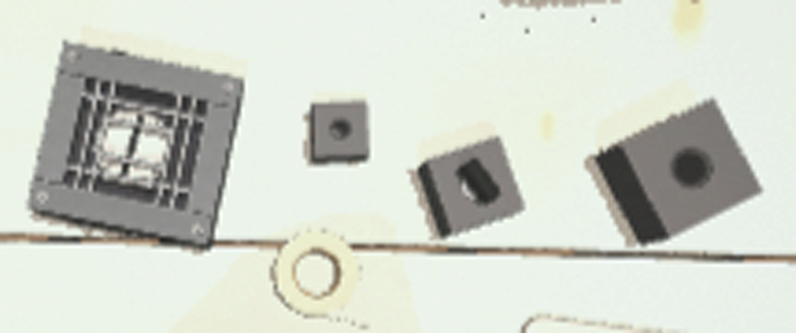

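Request:
{"fn": "jog_arm", "kwargs": {
  "plan": [0.02, 0.03, 0.04, 0, 0, 0, 0.05, 0.065, 0.08, 0, 0, 0, 0.08, 0.1, 0.12, 0, 0, 0, 0.11, 0.14, 0.15, 0, 0, 0, 0.14, 0.18, 0.15, 0, 0, 0, 0.17, 0.22, 0.15, 0, 0, 0, 0.2, 0.26, 0.15, 0, 0, 0, 0.23, 0.3, 0.15, 0, 0, 0, 0.26, 0.34, 0.15, 0, 0, 0, 0.29, 0.37, 0.15, 0, 0, 0, 0.3, 0.38, 0.15, 0, 0, 0, 0.3, 0.38, 0.15, 0, 0, 0, 0.3, 0.38, 0.15, 0, 0, 0]
}}

```text
clock: 1.4
eef_pos: [480.8, -139.1, 355.0]
eef_rot: [-3.141, 0.001, 0.336]
wrist_force: [-0.3, -0.2, 0.2]
finger_gap: 93.7
finger_force: 0.0
```

```bash
python3 - <<'E'
from h import *
print({k:np.round(v,3) for k,v in manip.read_state().items()})
im,d,c=snap('wrist');print(c)
cv2.imwrite('pics/w1.png',np.clip(im[:,:,::-1].astype(float)*1.4,0,255).astype(np.uint8))
E
```

```text
{'clock': np.float64(1.4), 'joints': array([-0.355,  0.119,  1.398, -0.   ,  1.626,  0.88 ]), 'qd': array([-0.035, -0.017,  0.01 , -0.   ,  0.002, -0.007]), 'effort': array([  2.045, -43.863, -37.847,   0.153,  -0.065,   0.188]), 'eef_pos': array([ 480.779, -139.083,  354.957]), 'eef_rot': array([-3.141e+00,  1.000e-03,  3.360e-01]), 'wrist_force': array([-0.292, -0.212,  0.181]), 'moment': array([-0.032, -0.011, -0.017]), 'finger_force': np.float64(0.0), 'finger_gap': np.float64(93.694)}
{'fx': 309.70691628693146, 'fy': 309.70691628693146, 'cx': 315.10392546111353, 'cy': 202.49575774160743, 'origin': array([ 550.9720255 , -114.60124055,  533.27755119]), 'attitude': array([ 2.88697324e+00,  8.70432306e-04, -1.23441154e+00])}
```

View pics/w1.png

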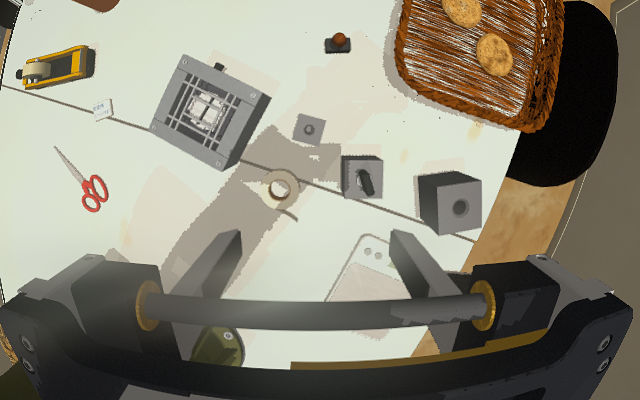

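Request:
{"fn": "jog_arm", "kwargs": {
  "plan": [-0.01, 0.04, -0.03, 0, 0, 0, -0.02, 0.08, -0.06, 0, 0, 0, -0.03, 0.12, -0.09, 0, 0, 0, -0.04, 0.15, -0.12, 0, 0, 0, -0.04, 0.165, -0.135, 0, 0, 0, -0.04, 0.165, -0.135, 0, 0, 0, -0.04, 0.165, -0.135, 0, 0, 0, -0.04, 0.165, -0.135, 0, 0, 0]
}}

```text
clock: 2.25
eef_pos: [441.2, 24.4, 221.5]
eef_rot: [3.141, -0.002, 0.333]
wrist_force: [-0.4, -0.0, 0.5]
finger_gap: 94.0
finger_force: 0.0
```

```bash
cat >> h.py <<'E'
def proj(c,P):
    R=Ro.from_euler('xyz',c['attitude']).as_matrix()
    q=(np.asarray(P)-np.array(c['origin']))@R
    r=np.hypot(q[...,0],q[...,1]);s=np.where(r>1e-9,np.arctan2(r,q[...,2])/np.maximum(r,1e-9),0)*c['fx']
    return np.stack([c['cx']+s*q[...,0],c['cy']+s*q[...,1]],-1)
def ortho(c,x0,y0,z,h,k):
    # rows down = -x, columns right = -y ; k px/mm
    n=int(2*h*k);g=(np.arange(n)+.5)/k-h
    X,Y=np.meshgrid(x0-g,y0-g,indexing='ij')
    m=proj(c,np.stack([X,Y,np.full_like(X,z)],-1)).astype(np.float32)
    return cv2.remap(np.asarray(c['im'])[:,:,::-1].copy(),m,None,cv2.INTER_CUBIC)
E
python3 - <<'E'
from h import *
snap('wrist');import os;os.rename('wrist.npz','wt.npz')
print(manip.read_state()['eef_pos'])
E
```

```text
[441.19832866  24.41351939 221.40491016]
```

Request:
{"fn": "jog_arm", "kwargs": {
  "plan": [0, -0.04, 0, 0, 0, 0, 0, -0.085, 0, 0, 0, 0, 0, -0.13, 0, 0, 0, 0, 0, -0.175, 0, 0, 0, 0, -0.01, -0.22, 0, 0, 0, 0, -0.01, -0.255, 0, 0, 0, 0, -0.01, -0.255, 0, 0, 0, 0, -0.01, -0.255, 0, 0, 0, 0, -0.01, -0.255, 0, 0, 0, 0]
}}

```text
clock: 3.2
eef_pos: [430.7, -229.2, 220.7]
eef_rot: [3.141, -0.0, 0.335]
wrist_force: [0.6, 0.2, -0.1]
finger_gap: 94.1
finger_force: 0.0
```

```bash
python3 - <<'E'
from h import *
snap('wrist');os=__import__('os');os.rename('wrist.npz','ws.npz')
print(manip.read_state()['eef_pos'])
a=np.load('wt.npz');b=np.load('ws.npz')
L=ortho(a,510,52,100,80,3.4)
R=np.vstack([ortho(b,498,-205,72,36,3.6),ortho(b,498,-205,113,36,3.6)])
out=np.zeros((560,544+10+260,3),np.uint8);out[:L.shape[0],:544]=L;out[:R.shape[0],554:554+R.shape[1]]=R
out=np.clip(out.astype(float)*1.5,0,255).astype(np.uint8)[:,:800]
cv2.imwrite('pics/o1.png',out)
E
```

```text
[ 430.82501795 -228.89680686  220.74667798]
```

View pics/o1.png

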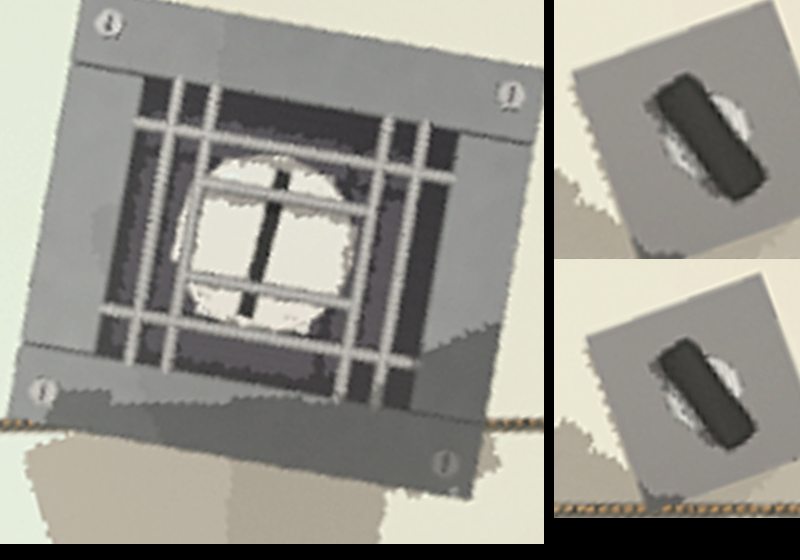

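The orthophoto shows the guard opening centred near (278,243). The white trimmer's slot runs from (245,315) to (283,172). The key handle is centred near (706,394), tilted about 0.6 rad. Next I refine these numerically.

```bash
python3 - <<'E'
from h import *
a=np.load('wt.npz');b=np.load('ws.npz')
k=8
# handle
h=36;o=ortho(b,497,-211,113,h,k);g=o.max(2).astype(np.uint8)
m=(g<50).astype(np.uint8);m=cv2.morphologyEx(m,cv2.MORPH_OPEN,np.ones((25,25)))
n,l,s,ce=cv2.connectedComponentsWithStats(m)
i=l[int(h*k),int(h*k)];pts=np.argwhere(l==i)
P=np.stack([497-((pts[:,0]+.5)/k-h),-211-((pts[:,1]+.5)/k-h)],1).astype(np.float32)
r=cv2.minAreaRect(P);w,v=np.linalg.eigh(np.cov(P.T));print('handle',r,P.mean(0),np.arctan2(v[1,1]/v[0,1],1))
# stand top
o=ortho(b,497,-211,72,50,k);hs=cv2.cvtColor(o,cv2.COLOR_BGR2HSV);g=o.max(2)
print('stand gray',g[int((50+22)*k),int(50*k)], g[int(50*k),int((50+20)*k)],'table',g[5,5])
q=o[int((50+22)*k),int(50*k)].astype(int)
m=(np.abs(o.astype(int)-q).max(2)<14).astype(np.uint8);m=cv2.morphologyEx(m,cv2.MORPH_OPEN,np.ones((21,21)))
n,l,s,ce=cv2.connectedComponentsWithStats(m);i=1+s[1:,4].argmax();pts=np.argwhere(l==i)
P=np.stack([497-((pts[:,0]+.5)/k-50),-211-((pts[:,1]+.5)/k-50)],1).astype(np.float32)
print('stand',cv2.minAreaRect(P))
# slot
h=40
for z in (70,):
    o=ortho(a,519,50,z,h,k);g=o.min(2);yaw=-0.167
    gr=(np.arange(2*h*k)+.5)/k-h;X,Y=np.meshgrid(519-gr,50-gr,indexing='ij')
    white=(g>120)
    pw=np.argwhere(white);Q=np.stack([X[white],Y[white]],1).astype(np.float32)
    hull=cv2.convexHull(Q);print('disc',cv2.minEnclosingCircle(hull))
    dark=(g<60)&(np.hypot(X-519,Y-52)<22)
    m=cv2.morphologyEx(dark.astype(np.uint8),cv2.MORPH_OPEN,np.ones((15,15)));n,l,s,ce=cv2.connectedComponentsWithStats(m)
    for i in range(1,n):
        if s[i,4]<1500: continue
        D=np.stack([X[l==i],Y[l==i]],1).astype(np.float32);print('slot',s[i,4],cv2.fitLine(D,cv2.DIST_HUBER,0,.01,.01).ravel(),cv2.minAreaRect(D))
cv2.imwrite('pics/o2.png',np.clip(np.hstack([cv2.resize(ortho(a,518.4,50.2,100,40,5),(400,400)),cv2.resize(ortho(a,518.4,50.2,70,40,5),(400,400))])*1.4,0,255).astype(np.uint8))
E
```

```text
handle ((496.08685302734375, -211.51321411132812), (32.99834442138672, 11.874310493469238), 36.80748748779297) [ 496.21542 -211.52716] 0.6483755248733272
stand gray 98 99 table 161
stand ((495.7372741699219, -211.59353637695312), (60.018096923828125, 60.27204895019531), 20.342174530029297)
disc ((519.1875, 50.25), 55.380496978759766)
slot 6841 [ 9.6625960e-01 -2.5757009e-01  5.2008856e+02  5.4437431e+01] ((519.8059692382812, 54.53504943847656), (4.88245964050293, 26.500530242919922), 75.8790054321289)
```

View pics/o2.png

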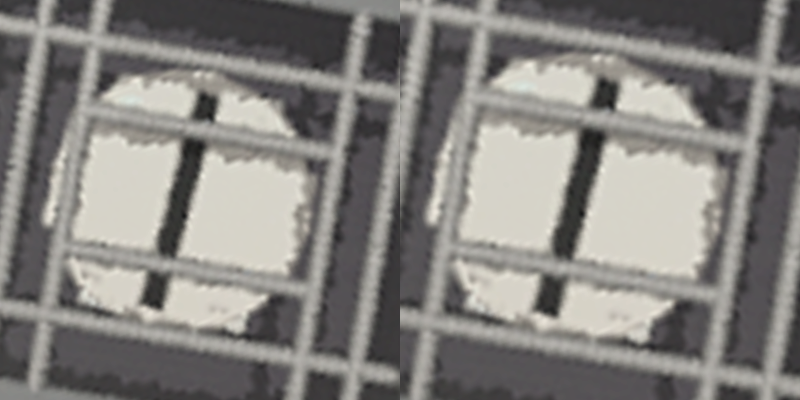

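Request:
{"fn": "jog_arm", "kwargs": {
  "plan": [0.02, 0.005, 0, 0, 0, 6, 0.045, 0.012, 0, 0, 0, 12, 0.065, 0.018, 0, 0, 0, 17.8, 0.0653, 0.018, -0.02, 0, 0, 17.8, 0.0653, 0.018, -0.05, 0, 0, 17.8, 0.0653, 0.018, -0.08, 0, 0, 17.8, 0.0653, 0.018, -0.1, 0, 0, 17.8, 0.0653, 0.018, -0.12, 0, 0, 17.8, 0.0653, 0.018, -0.134, 0, 0, 17.8, 0.0653, 0.018, -0.139, 0, 0, 17.8, 0.0653, 0.018, -0.139, 0, 0, 17.8, 0.0653, 0.018, -0.139, 0, 0, 17.8],
  "claw": 0.05,
  "force": 30
}}

```text
clock: 4.45
eef_pos: [496.5, -211.5, 82.4]
eef_rot: [3.14, -0.001, 0.646]
wrist_force: [-0.7, 0.3, -0.2]
finger_gap: 49.9
finger_force: 0.0
```

Request:
{"fn": "jog_arm", "kwargs": {
  "plan": [0, 0, 0, 0, 0, 0, 0, 0, 0, 0, 0, 0, 0, 0, 0, 0, 0, 0, 0, 0, 0, 0, 0, 0, 0, 0, 0, 0, 0, 0, 0, 0, 0, 0, 0, 0],
  "claw": 0.0,
  "force": 30
}}

```text
clock: 5.05
eef_pos: [496.0, -211.5, 81.5]
eef_rot: [3.142, -0.0, 0.645]
wrist_force: [0.0, 0.2, 0.2]
finger_gap: 11.7
finger_force: 30.0
```

Request:
{"fn": "jog_arm", "kwargs": {
  "plan": [0, 0, 0.015, 0, 0, 0, 0, 0, 0.045, 0, 0, 0, 0, 0, 0.075, 0, 0, 0, 0, 0, 0.105, 0, 0, 0, 0, 0, 0.13, 0, 0, 0, 0, 0.01, 0.14, 0, 0, 8, 0.003, 0.03, 0.14, 0, 0, 16, 0.006, 0.05, 0.14, 0, 0, 24, 0.008, 0.07, 0.14, 0, 0, 32, 0.01, 0.09, 0.14, 0, 0, 40, 0.012, 0.11, 0.14, 0, 0, 48, 0.014, 0.13, 0.14, 0, 0, 56, 0.016, 0.15, 0.14, 0, 0, 64, 0.018, 0.17, 0.14, 0, 0, 72, 0.02, 0.19, 0.14, 0, 0, 80, 0.021, 0.21, 0.14, 0, 0, 88, 0.022, 0.225, 0.14, 0, 0, 96, 0.023, 0.24, 0.14, 0, 0, 104, 0.023, 0.255, 0.14, 0, 0, 112, 0.023, 0.262, 0.14, 0, 0, 120]
}}

```text
clock: 7.05
eef_pos: [518.8, 51.6, 221.2]
eef_rot: [-3.142, -0.001, 2.746]
wrist_force: [0.1, -0.2, -1.1]
finger_gap: 12.0
finger_force: 30.0
```

Request:
{"fn": "jog_arm", "kwargs": {
  "plan": [0, 0.004, -0.01, 0, 0, 8.1, 0, 0.004, -0.025, 0, 0, 8.1, 0, 0.004, -0.03, 0, 0, 8.1, 0, 0.004, -0.03, 0, 0, 8.1, 0, 0.004, -0.03, 0, 0, 8.1]
}}

```text
clock: 7.55
eef_pos: [519.2, 54.4, 192.0]
eef_rot: [3.141, 0.0, 2.881]
wrist_force: [-0.0, 0.6, -0.6]
finger_gap: 11.7
finger_force: 30.0
```

```bash
python3 - <<'E'
from h import *
s=manip.read_state();print({k:np.round(s[k],3) for k in('eef_pos','eef_rot','wrist_force','moment')})
im,d,c=snap('wrist');print(c['origin'],c['attitude'])
t=s['eef_pos'];print([proj(c,[t[0],t[1],z]).round(1) for z in (t[2]-75.5,t[2]-63,100,70)])
cv2.imwrite('pics/w3.png',np.clip(cv2.resize(im[60:360,120:520,::-1],None,fx=2,fy=2,interpolation=cv2.INTER_CUBIC)*1.4,0,255).astype(np.uint8))
E
```

```text
{'eef_pos': array([519.207,  54.433, 191.961]), 'eef_rot': array([3.141, 0.   , 2.881]), 'wrist_force': array([-0.007,  0.623, -0.579]), 'moment': array([ 0.022, -0.106, -0.037])}
[450.0760946   73.73145642 370.30671883] [ 2.88716699e+00 -5.35347891e-04  1.30994468e+00]
[array([314., 209.]), array([313.9, 213.2]), array([314. , 204.1]), array([314.1, 196.4])]
```

View pics/w3.png

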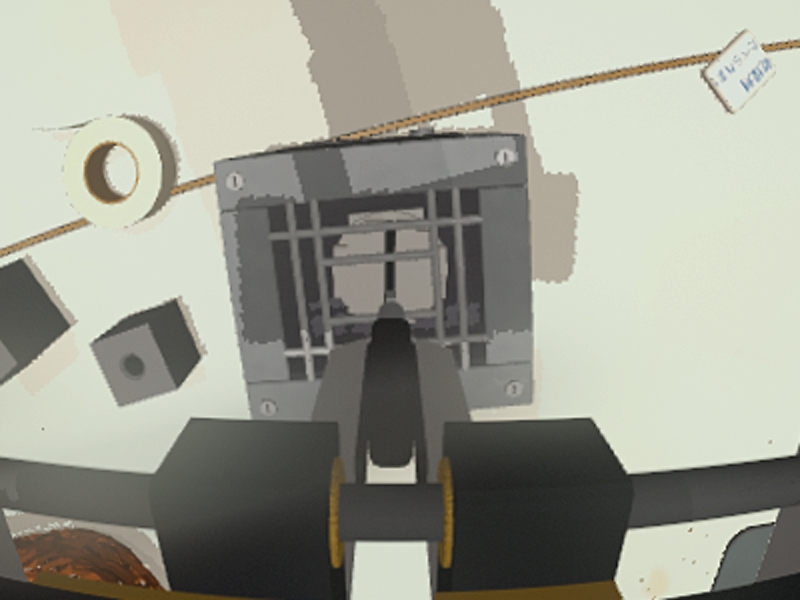

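The blade tip is at about (391,300) in this crop, and the slot runs along column ~390 just beyond it. The key is lined up over the slot, so I measure the remaining offset.

```bash
python3 - <<'E'
from h import *
c=load('wrist');g=c['im'].astype(int).mean(2)
for r in range(172,216,2): print(r,g[r,304:328].astype(int))
E
```

```text
172 [78 79 80 81 78 80 79 79 82 83 85 85 86 86 87 87 85 85 82 82 81 81 81 81]
174 [85 85 83 80 79 80 79 79 79 72 70 69 70 68 79 79 82 84 84 85 87 86 87 86]
176 [ 89  93 105 105 106 105 106 103  66  37  26  26  29  36 103 106 105 106
 105 105 106 105 106 106]
178 [105 104 105 104 105 105 106 102  65  38  26  27  29  42 105 106 105 105
 105 105 104 105 105 105]
180 [104 103 105 104 104 104 105 103  64  36  27  27  29  46 103 106 105 105
 104 105 105 105 105 105]
182 [104 105 104 104 105 105 106 103  64  37  26  27  29  46 103 106 105 105
 105 104 105 104 106 105]
184 [104 104 105 104 104 104 105 103  65  35  25  24  37  67 104 106 105 105
 105  95  98  99  97  94]
186 [104 103 104 104  87  84  89  88  57  47  45  45  54  77  76  73  71  70
  71  74  73  75  76  76]
188 [78 79 82 83 83 85 86 86 87 87 87 86 84 82 81 80 80 80 79 79 79 79 78 78]
190 [78 79 81 79 78 77 78 81 73 67 64 63 65 70 88 89 91 93 92 92 89 94 97 94]
192 [104 105 105 105 106 105 106 102  64  34  24  24  35  65 103 105 104 105
 105 104 105 105 105 105]
194 [104 104 103 104 104 104 105 101  64  35  24  25  36  65 102 10
[... 365 characters left out ...]
 103 103 104 101  63  36  25  24  36  64 102 104 104 103
 103 104 104 104 104 104]
204 [103 103 103 103 103 103 104 101  63  37  28  29  42  71 102 105 103 104
 103 103 104 104 104 104]
206 [103 103 102 103 103 103 104 101  55  58  59  58  58  58 101 104 103 103
 104 103 103 103 103 104]
208 [103 103 103 103 103 103 104 100  38  58  60  59  60  59 101 103 103 103
 103 103 103 103 103 103]
210 [103 103 103 103 103 103 105 100  43  77  78  76  76  82  97 102 104 103
 103 103 103 104 103 103]
212 [103 103 103 103 104 102  93  72  55  55  56  56  55  56  54  69  89 102
 103 103 103 103 102 103]
214 [102 103 104 104 104  84  54  54  55  55  57  56  57  57  57  56  57  77
 107 105 104 105 105 102]
```

Request:
{"fn": "jog_arm", "kwargs": {
  "plan": [0, 0, -0.015, 0, 0, 0, 0, 0, -0.025, 0, 0, 0, 0, 0, -0.035, 0, 0, 0, 0, 0, -0.043, 0, 0, 0, 0, 0, -0.043, 0, 0, 0, 0, 0, -0.043, 0, 0, 0]
}}

```text
clock: 8.2
eef_pos: [519.1, 54.6, 148.6]
eef_rot: [3.142, 0.0, 2.881]
wrist_force: [0.2, 0.1, -0.9]
finger_gap: 12.1
finger_force: 30.0
```

Request:
{"fn": "jog_arm", "kwargs": {
  "plan": [0, 0, -0.001, 0, 0, 0, 0, 0, -0.002, 0, 0, 0, 0, 0, -0.003, 0, 0, 0, 0, 0, -0.004, 0, 0, 0, 0, 0, -0.005, 0, 0, 0, 0, 0, -0.006, 0, 0, 0, 0, 0, -0.006, 0, 0, 0, 0, 0, -0.006, 0, 0, 0]
}}

```text
clock: 9.0
eef_pos: [519.0, 54.5, 142.4]
eef_rot: [-3.142, -0.0, 2.881]
wrist_force: [-0.2, 0.7, -1.8]
finger_gap: 11.6
finger_force: 30.0
```

```bash
python3 - <<'E'
from h import *
s=manip.read_state();print({k:np.round(s[k],3) for k in('eef_pos','eef_rot','wrist_force','moment')})
E
```

```text
{'eef_pos': array([519.015,  54.533, 142.445]), 'eef_rot': array([-3.142, -0.   ,  2.881]), 'wrist_force': array([-0.166,  0.727, -1.754]), 'moment': array([ 0.036, -0.166,  0.011])}
```

Request:
{"fn": "jog_arm", "kwargs": {
  "plan": [0, 0, -0.001, 0, 0, 0, 0, 0, -0.002, 0, 0, 0, 0, 0, -0.003, 0, 0, 0, 0, 0, -0.004, 0, 0, 0, 0, 0, -0.004, 0, 0, 0, 0, 0, -0.004, 0, 0, 0]
}}

```text
clock: 9.6
eef_pos: [519.0, 54.6, 138.4]
eef_rot: [-3.142, -0.0, 2.881]
wrist_force: [-0.5, -0.3, -1.2]
finger_gap: 12.0
finger_force: 30.0
```

Request:
{"fn": "jog_arm", "kwargs": {
  "plan": [0, 0, -0.001, 0, 0, 0, 0, 0, -0.002, 0, 0, 0, 0, 0, -0.003, 0, 0, 0, 0, 0, -0.003, 0, 0, 0, 0, 0, -0.003, 0, 0, 0]
}}

```text
clock: 10.1
eef_pos: [519.1, 54.5, 135.6]
eef_rot: [3.142, 0.0, 2.881]
wrist_force: [1.1, -0.1, 0.9]
finger_gap: 11.9
finger_force: 30.0
```

```bash
python3 - <<'E'
from h import *
s=manip.read_state();print({k:np.round(s[k],3) for k in('eef_pos','eef_rot','wrist_force','moment')})
E
```

```text
{'eef_pos': array([519.093,  54.547, 135.558]), 'eef_rot': array([3.142, 0.   , 2.881]), 'wrist_force': array([ 1.059, -0.112,  0.921]), 'moment': array([ 0.057, -0.128, -0.02 ])}
```

Request:
{"fn": "jog_arm", "kwargs": {
  "plan": [0, 0, 0, 0, 0, -2, 0, 0, 0, 0, 0, -4, 0, 0, 0, 0, 0, -6, 0, 0, 0, 0, 0, -8, 0, 0, 0, 0, 0, -10, 0, 0, 0, 0, 0, -12, 0, 0, 0, 0, 0, -15, 0, 0, 0, 0, 0, -15, 0, 0, 0, 0, 0, -15, 0, 0, 0, 0, 0, -15]
}}

```text
clock: 11.1
eef_pos: [518.9, 54.4, 135.4]
eef_rot: [-3.141, -0.0, 2.621]
wrist_force: [-1.3, -1.1, 0.7]
finger_gap: 11.4
finger_force: 30.0
```

```bash
cat > st.py <<'E'
from h import *
s=manip.read_state();print({k:np.round(s[k],3) for k in('clock','eef_pos','eef_rot','wrist_force','moment')})
E
python3 st.py
```

```text
{'clock': np.float64(11.1), 'eef_pos': array([518.92 ,  54.395, 135.418]), 'eef_rot': array([-3.141, -0.   ,  2.621]), 'wrist_force': array([-1.319, -1.122,  0.744]), 'moment': array([-0.711,  0.222,  0.002])}
```

Request:
{"fn": "jog_arm", "kwargs": {
  "plan": [0, 0, 0, 0, 0, -3, 0, 0, 0, 0, 0, -6, 0, 0, 0, 0, 0, -9, 0, 0, 0, 0, 0, -12, 0, 0, 0, 0, 0, -15, 0, 0, 0, 0, 0, -18, 0, 0, 0, 0, 0, -21, 0, 0, 0, 0, 0, -24, 0, 0, 0, 0, 0, -27, 0, 0, 0, 0, 0, -30, 0, 0, 0, 0, 0, -33, 0, 0, 0, 0, 0, -36, 0, 0, 0, 0, 0, -39, 0, 0, 0, 0, 0, -42, 0, 0, 0, 0, 0, -42, 0, 0, 0, 0, 0, -42]
}}

```text
clock: 12.7
eef_pos: [518.8, 54.3, 135.4]
eef_rot: [-3.141, 0.0, 1.889]
wrist_force: [-3.2, -5.1, 0.8]
finger_gap: 11.9
finger_force: 30.0
```

```bash
python3 st.py
```

```text
{'clock': np.float64(12.7), 'eef_pos': array([518.789,  54.269, 135.351]), 'eef_rot': array([-3.141,  0.   ,  1.889]), 'wrist_force': array([-3.224, -5.111,  0.781]), 'moment': array([-1.293e+00,  6.340e-01, -1.000e-03])}
```

Request:
{"fn": "jog_arm", "kwargs": {
  "plan": [-0.0003, -0.0003, 0, 0, 0, 0, -0.0006, -0.0006, 0, 0, 0, 0, -0.0006, -0.0006, 0, 0, 0, 0, -0.0006, -0.0006, 0, 0, 0, 0]
}}

```text
clock: 13.1
eef_pos: [518.5, 54.0, 135.5]
eef_rot: [3.141, 0.0, 1.887]
wrist_force: [-0.3, -2.4, 1.3]
finger_gap: 12.1
finger_force: 30.0
```

```bash
python3 st.py
```

```text
{'clock': np.float64(13.1), 'eef_pos': array([518.513,  53.984, 135.521]), 'eef_rot': array([3.141, 0.   , 1.887]), 'wrist_force': array([-0.293, -2.403,  1.318]), 'moment': array([-0.743,  0.13 ,  0.043])}
```

Request:
{"fn": "jog_arm", "kwargs": {
  "plan": [0, -0.0003, 0, 0, 0, -2, 0, -0.0003, 0, 0, 0, -4, 0, -0.0003, 0, 0, 0, -6, 0, -0.0003, 0, 0, 0, -6, 0, -0.0003, 0, 0, 0, -6]
}}

```text
clock: 13.6
eef_pos: [518.5, 53.8, 135.5]
eef_rot: [3.141, -0.0, 1.783]
wrist_force: [-1.5, -1.5, 1.3]
finger_gap: 12.0
finger_force: 30.0
```

```bash
cat > av.py <<'E'
from h import *
S=[]
for i in range(8):
    camera('wrist');s=manip.read_state();S.append(np.r_[s['eef_rot'][2],s['eef_pos'],s['wrist_force'],s['moment']])
S=np.array(S);print(s['clock'],S.mean(0).round(3),'sd',S.std(0)[-1].round(3))
E
python3 av.py
```

```text
14.0 [ 1.78200e+00  5.18452e+02  5.37250e+01  1.35469e+02 -4.64000e-01
 -1.40800e+00  7.79000e-01 -3.83000e-01  7.90000e-02  2.40000e-02] sd 0.033
```

Request:
{"fn": "jog_arm", "kwargs": {
  "plan": [0, 0, 0, 0, 0, -1.5, 0, 0, 0, 0, 0, -3, 0, 0, 0, 0, 0, -3]
}}

```text
clock: 14.3
eef_pos: [518.4, 53.7, 135.4]
eef_rot: [-3.142, -0.0, 1.728]
wrist_force: [0.2, -1.6, 1.1]
finger_gap: 11.6
finger_force: 30.0
```

```bash
python3 av.py
```

```text
14.7 [ 1.72900e+00  5.18414e+02  5.36530e+01  1.35451e+02 -6.59000e-01
 -1.05000e+00  6.11000e-01 -3.12000e-01  5.60000e-02  2.70000e-02] sd 0.019
```

Request:
{"fn": "jog_arm", "kwargs": {
  "plan": [0, 0, 0, 0, 0, -1.5, 0, 0, 0, 0, 0, -2, 0, 0, 0, 0, 0, -2]
}}

```text
clock: 15.0
eef_pos: [518.4, 53.6, 135.4]
eef_rot: [-3.142, -0.0, 1.694]
wrist_force: [-0.1, -1.5, 0.4]
finger_gap: 11.5
finger_force: 30.0
```

```bash
python3 av.py
```

```text
15.4 [ 1.69400e+00  5.18414e+02  5.36480e+01  1.35455e+02 -3.73000e-01
 -7.05000e-01  7.51000e-01 -3.08000e-01  9.00000e-02  1.40000e-02] sd 0.021
```

Request:
{"fn": "jog_arm", "kwargs": {
  "plan": [0, 0, 0, 0, 0, -1, 0, 0, 0, 0, 0, -2, 0, 0, 0, 0, 0, -2]
}}

```text
clock: 15.7
eef_pos: [518.4, 53.6, 135.5]
eef_rot: [-3.142, 0.0, 1.658]
wrist_force: [-1.1, -0.9, 0.6]
finger_gap: 11.7
finger_force: 30.0
```

```bash
python3 av.py
```

```text
16.1 [ 1.66000e+00  5.18401e+02  5.36400e+01  1.35441e+02 -7.36000e-01
 -1.23700e+00  1.15800e+00 -3.27000e-01  1.36000e-01  4.40000e-02] sd 0.022
```

Request:
{"fn": "jog_arm", "kwargs": {
  "plan": [0, 0, 0, 0, 0, -1, 0, 0, 0, 0, 0, -1.5, 0, 0, 0, 0, 0, -1.5]
}}

```text
clock: 16.4
eef_pos: [518.4, 53.6, 135.4]
eef_rot: [-3.142, 0.0, 1.633]
wrist_force: [-0.8, -1.2, 1.4]
finger_gap: 11.6
finger_force: 30.0
```

```bash
python3 av.py
```

```text
16.8 [ 1.63300e+00  5.18395e+02  5.36430e+01  1.35432e+02 -9.27000e-01
 -9.44000e-01  7.49000e-01 -3.49000e-01  1.75000e-01  1.40000e-02] sd 0.049
```

Request:
{"fn": "jog_arm", "kwargs": {
  "plan": [0, 0, 0, 0, 0, -1, 0, 0, 0, 0, 0, -1.5, 0, 0, 0, 0, 0, -1.5]
}}

```text
clock: 17.1
eef_pos: [518.4, 53.6, 135.4]
eef_rot: [-3.142, -0.0, 1.607]
wrist_force: [-1.5, -1.5, 0.9]
finger_gap: 11.6
finger_force: 30.0
```

```bash
sed -i 's/range(8)/range(14)/' av.py; python3 av.py
```

```text
17.8 [ 1.60700e+00  5.18397e+02  5.36460e+01  1.35436e+02 -1.45500e+00
 -1.22200e+00  9.29000e-01 -3.95000e-01  2.36000e-01  3.40000e-02] sd 0.03
```

Request:
{"fn": "jog_arm", "kwargs": {
  "plan": [0, 0, 0, 0, 0, -1, 0, 0, 0, 0, 0, -1.5, 0, 0, 0, 0, 0, -1.5]
}}

```text
clock: 18.1
eef_pos: [518.4, 53.6, 135.4]
eef_rot: [-3.142, -0.0, 1.58]
wrist_force: [-1.5, -0.6, 0.0]
finger_gap: 11.9
finger_force: 30.0
```

```bash
python3 av.py
```

```text
18.8 [ 1.58100e+00  5.18403e+02  5.36380e+01  1.35442e+02 -1.52700e+00
 -1.48500e+00  7.40000e-01 -4.06000e-01  2.71000e-01  2.60000e-02] sd 0.023
```

```bash
python3 - <<'E'
from h import *
im,d,c=snap('wrist')
cv2.imwrite('pics/w4.png',np.clip(cv2.resize(im[130:300,210:430,::-1],None,fx=3.5,fy=3.5,interpolation=cv2.INTER_CUBIC)*2.0,0,255).astype(np.uint8))
E
```

```text
(no output)
```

View pics/w4.png

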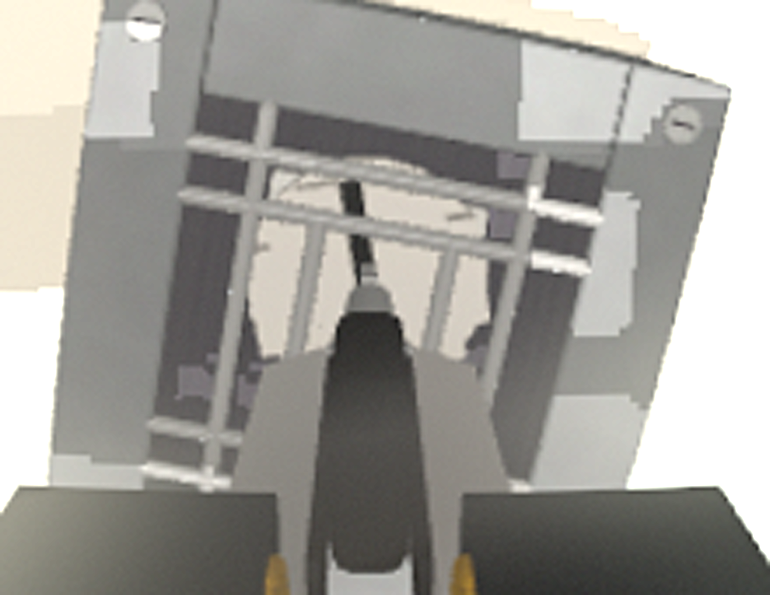

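The black slot runs from (345,180) to (365,275), about 0.2 rad behind the key's direction, so I measure its angle.

```bash
cat > slot.py <<'E'
from h import *
import sys
c=load('wrist');k=8;h=40
t=manip.read_state()
for z in (70,67):
    o=ortho(c,519,54,z,h,k);g=o.max(2)
    gr=(np.arange(2*h*k)+.5)/k-h;X,Y=np.meshgrid(519-gr,54-gr,indexing='ij')
    yaw=t['eef_rot'][2]; R=np.hypot(X-518.7,Y-54)
    m=((g<45)&(R<28)).astype(np.uint8);m=cv2.morphologyEx(m,cv2.MORPH_OPEN,np.ones((21,21)))
    n,l,s,ce=cv2.connectedComponentsWithStats(m)
    for i in range(1,n):
        if s[i,4]<1000: continue
        D=np.stack([X[l==i],Y[l==i]],1).astype(np.float32);f=cv2.fitLine(D,cv2.DIST_HUBER,0,.01,.01).ravel()
        print(z,s[i,4],f.round(2),'ang',np.mod(np.arctan2(f[1],f[0]),np.pi).round(3),cv2.minAreaRect(D)[1:])
    if z==70: cv2.imwrite('o.png',np.clip(o*1.8,0,255).astype(np.uint8))
print(yaw)
E
python3 slot.py
```

```text
70 27040 [9.0000e-02 1.0000e+00 5.1968e+02 3.7780e+01] ang 1.484 ((24.0, 21.5), 90.0)
70 1553 [ 2.8000e-01 -9.6000e-01  5.1766e+02  6.4980e+01] ang 1.85 ((6.125, 4.25), 90.0)
70 1938 [ 2.2000e-01 -9.8000e-01  5.1568e+02  7.7180e+01] ang 1.788 ((7.5, 4.5), 90.0)
67 25918 [1.1000e-01 9.9000e-01 5.1968e+02 3.7300e+01] ang 1.461 ((23.0, 21.75), 90.0)
67 1641 [ 2.900e-01 -9.600e-01  5.176e+02  6.424e+01] ang 1.862 ((6.375, 4.375), 90.0)
67 1980 [ 2.2000e-01 -9.8000e-01  5.1567e+02  7.6490e+01] ang 1.792 ((7.625, 4.5), 90.0)
1.5810201835164448
```

Request:
{"fn": "jog_arm", "kwargs": {
  "plan": [0, 0, 0, 0, 0, -1, 0, 0, 0, 0, 0, -2, 0, 0, 0, 0, 0, -2.5, 0, 0, 0, 0, 0, -2.5]
}}

```text
clock: 19.25
eef_pos: [518.4, 53.7, 135.5]
eef_rot: [3.142, -0.0, 1.537]
wrist_force: [-1.7, -1.9, 0.9]
finger_gap: 11.5
finger_force: 30.0
```

```bash
python3 av.py; python3 -c "
from h import *
snap('wrist')"; python3 slot.py
```

```text
19.95 [ 1.53700e+00  5.18402e+02  5.36460e+01  1.35442e+02 -1.31800e+00
 -1.27200e+00  1.00200e+00 -4.37000e-01  3.30000e-01  6.40000e-02] sd 0.021
70 27091 [1.3000e-01 9.9000e-01 5.1896e+02 3.7760e+01] ang 1.437 ((24.125, 21.625), 90.0)
70 1527 [ 2.1000e-01 -9.8000e-01  5.1797e+02  6.5010e+01] ang 1.787 ((6.125, 4.0), 90.0)
70 1957 [ 1.9000e-01 -9.8000e-01  5.1631e+02  7.7230e+01] ang 1.757 ((7.5, 4.375), 90.0)
67 25949 [1.8000e-01 9.8000e-01 5.1897e+02 3.7300e+01] ang 1.392 ((23.125, 21.625), 90.0)
67 1572 [ 2.300e-01 -9.700e-01  5.179e+02  6.426e+01] ang 1.806 ((6.125, 4.125), 90.0)
67 2029 [ 2.0000e-01 -9.8000e-01  5.1625e+02  7.6550e+01] ang 1.769 ((7.625, 4.5), 90.0)
1.537307520928183
```

Request:
{"fn": "jog_arm", "kwargs": {
  "plan": [0, 0, 0, 0, 0, -1, 0, 0, 0, 0, 0, -1.7, 0, 0, 0, 0, 0, -1.7, 0, 0, 0, 0, 0, -1.7]
}}

```text
clock: 20.4
eef_pos: [518.4, 53.6, 135.5]
eef_rot: [3.142, -0.0, 1.508]
wrist_force: [-2.2, -1.3, 0.5]
finger_gap: 12.1
finger_force: 30.0
```

```bash
python3 av.py
```

```text
21.1 [ 1.50800e+00  5.18413e+02  5.36420e+01  1.35447e+02 -1.60200e+00
 -1.70000e+00  8.19000e-01 -4.76000e-01  3.48000e-01  7.60000e-02] sd 0.023
```

Request:
{"fn": "jog_arm", "kwargs": {
  "plan": [0, 0, 0, 0, 0, 2, 0, 0, 0, 0, 0, 4, 0, 0, 0, 0, 0, 6, 0, 0, 0, 0, 0, 8, 0, 0, 0, 0, 0, 10, 0, 0, 0, 0, 0, 10, 0, 0, 0, 0, 0, 10]
}}

```text
clock: 21.8
eef_pos: [518.5, 53.7, 135.5]
eef_rot: [3.141, -0.0, 1.681]
wrist_force: [-1.8, -0.2, 1.7]
finger_gap: 11.8
finger_force: 30.0
```

Request:
{"fn": "jog_arm", "kwargs": {
  "plan": [0, 0, 0.003, 0, 0, 0, 0, 0, 0.007, 0, 0, 0, 0, 0, 0.012, 0, 0, 0, 0, 0, 0.018, 0, 0, 0, 0, 0, 0.03, 0, 0, 0, 0, 0, 0.045, 0, 0, 0, 0, 0, 0.06, 0, 0, 0, 0, 0, 0.075, 0, 0, 0, 0, 0, 0.085, 0, 0, 0, 0, 0, 0.085, 0, 0, 0, 0, 0, 0.085, 0, 0, 0]
}}

```text
clock: 22.9
eef_pos: [518.3, 53.6, 220.2]
eef_rot: [-3.141, -0.0, 1.682]
wrist_force: [0.0, -0.0, -1.0]
finger_gap: 12.0
finger_force: 30.0
```

```bash
python3 av.py; python3 - <<'E'
from h import *
im,d,c=snap('wrist')
cv2.imwrite('pics/w5.png',np.clip(cv2.resize(im[100:320,170:460,::-1],None,fx=2.7,fy=2.7,interpolation=cv2.INTER_CUBIC)*2.0,0,255).astype(np.uint8))
E
python3 slot.py
```

```text
23.6 [ 1.68200e+00  5.18303e+02  5.36440e+01  2.20118e+02 -1.38000e-01
  7.10000e-02 -1.27700e+00 -3.30000e-02 -7.20000e-02  4.00000e-03] sd 0.021
70 8196 [ 2.0000e-01 -9.8000e-01  5.1927e+02  5.4910e+01] ang 1.776 ((4.671840667724609, 32.00570297241211), 11.645974159240723)
67 8378 [ 2.0000e-01 -9.8000e-01  5.1934e+02  5.4240e+01] ang 1.776 ((4.69333553314209, 32.347755432128906), 11.645974159240723)
1.6821837293731945
```

View pics/w5.png

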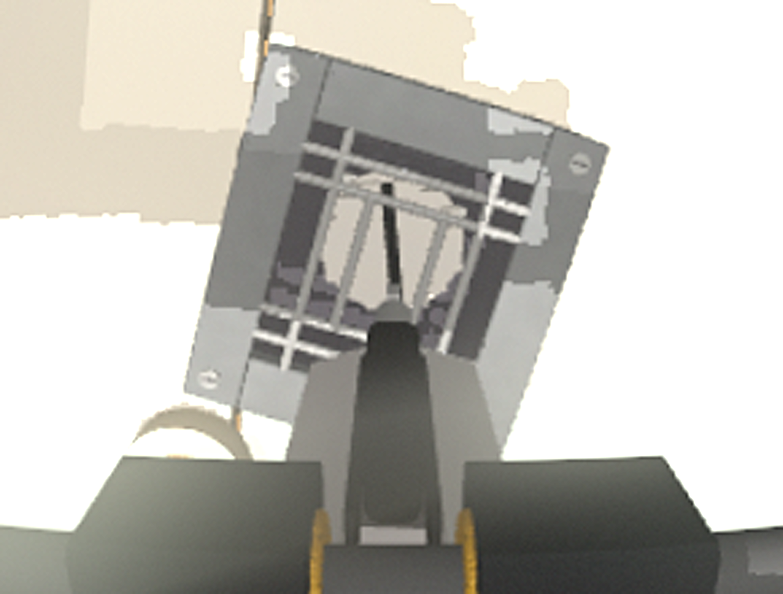

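The slot now reads 1.776 rad, so the trimmer is at about 1.20, its end stop. The crop shows the slot running from (388,185) to (397,285), with the key clear above. Next the key goes back.

Request:
{"fn": "jog_arm", "kwargs": {
  "plan": [-0.001, -0.015, 0, 0, 0, -4, -0.002, -0.035, 0, 0, 0, -9, -0.004, -0.06, 0, 0, 0, -15, -0.006, -0.085, 0, 0, 0, -21, -0.009, -0.11, 0, 0, 0, -27, -0.012, -0.14, 0, 0, 0, -33, -0.015, -0.17, 0, 0, 0, -39, -0.018, -0.2, 0, 0, 0, -45, -0.02, -0.225, 0, 0, 0, -51, -0.0215, -0.25, 0, 0, 0, -57, -0.0224, -0.2651, 0, 0, 0, -59.4, -0.0224, -0.2651, 0, 0, 0, -59.4, -0.0224, -0.2651, -0.02, 0, 0, -59.4, -0.0224, -0.2651, -0.04, 0, 0, -59.4, -0.0224, -0.2651, -0.06, 0, 0, -59.4, -0.0224, -0.2651, -0.06, 0, 0, -59.4]
}}

```text
clock: 25.25
eef_pos: [495.2, -210.0, 158.2]
eef_rot: [-3.138, 0.002, 0.648]
wrist_force: [-1.1, 0.6, -1.6]
finger_gap: 12.0
finger_force: 30.0
```

Request:
{"fn": "jog_arm", "kwargs": {
  "plan": [0, 0, -0.007, 0, 0, 0, 0, 0, -0.014, 0, 0, 0, 0, 0, -0.021, 0, 0, 0, 0, 0, -0.021, 0, 0, 0]
}}

```text
clock: 25.65
eef_pos: [495.7, -211.2, 138.7]
eef_rot: [-3.141, 0.001, 0.646]
wrist_force: [-0.1, 0.2, -0.4]
finger_gap: 11.6
finger_force: 30.0
```

Request:
{"fn": "jog_arm", "kwargs": {
  "plan": [0, 0, -0.01, 0, 0, 0, 0, 0, -0.02, 0, 0, 0, 0, 0, -0.03, 0, 0, 0, 0, 0, -0.04, 0, 0, 0, 0, 0, -0.048, 0, 0, 0, 0, 0, -0.053, 0, 0, 0, 0, 0, -0.055, 0, 0, 0, 0, 0, -0.055, 0, 0, 0, 0, 0, -0.055, 0, 0, 0]
}}

```text
clock: 26.55
eef_pos: [496.2, -211.5, 84.8]
eef_rot: [3.141, -0.0, 0.645]
wrist_force: [0.2, -0.0, -0.3]
finger_gap: 11.7
finger_force: 30.0
```

Request:
{"fn": "jog_arm", "kwargs": {
  "plan": [0, 0, -0.001, 0, 0, 0, 0, 0, -0.0015, 0, 0, 0, 0, 0, -0.0015, 0, 0, 0, 0, 0, -0.0015, 0, 0, 0]
}}

```text
clock: 26.95
eef_pos: [496.0, -211.5, 83.0]
eef_rot: [3.142, -0.0, 0.645]
wrist_force: [-0.6, -0.9, -0.9]
finger_gap: 11.6
finger_force: 30.0
```

Request:
{"fn": "jog_arm", "kwargs": {
  "plan": [0, 0, -0.0008, 0, 0, 0, 0, 0, -0.0013, 0, 0, 0, 0, 0, -0.0013, 0, 0, 0, 0, 0, -0.0013, 0, 0, 0]
}}

```text
clock: 27.35
eef_pos: [496.0, -211.4, 81.6]
eef_rot: [-3.142, 0.0, 0.645]
wrist_force: [-0.2, -0.7, -0.5]
finger_gap: 11.5
finger_force: 30.0
```

Request:
{"fn": "jog_arm", "kwargs": {
  "plan": [0, 0, 0, 0, 0, 0, 0, 0, 0, 0, 0, 0, 0, 0, 0, 0, 0, 0, 0, 0, 0, 0, 0, 0, 0, 0, 0, 0, 0, 0, 0, 0, 0, 0, 0, 0],
  "claw": 0.04
}}

```text
clock: 27.95
eef_pos: [496.0, -211.5, 81.7]
eef_rot: [3.142, -0.0, 0.645]
wrist_force: [-0.0, -0.8, -0.2]
finger_gap: 40.0
finger_force: 0.0
```

Request:
{"fn": "jog_arm", "kwargs": {
  "plan": [0, 0, 0.005, 0, 0, 0, 0, 0, 0.015, 0, 0, 0, 0, 0, 0.03, 0, 0, 0, 0, 0, 0.06, 0, 0, 0, 0, 0, 0.1, 0, 0, 0, -0.03, -0.01, 0.13, 0, 0, 0, -0.06, -0.03, 0.14, 0, 0, 0, -0.06, -0.03, 0.14, 0, 0, 0, -0.06, -0.03, 0.14, 0, 0, 0]
}}

```text
clock: 28.85
eef_pos: [435.9, -241.7, 222.6]
eef_rot: [3.14, -0.001, 0.644]
wrist_force: [0.1, -0.9, 0.1]
finger_gap: 39.8
finger_force: 0.0
```

```bash
python3 - <<'E'
from h import *
im,d,c=snap('wrist');c=load('wrist')
im,dt,ct=snap('top');t=load('top')
A=np.vstack([ortho(c,497,-211,72,36,3.6),ortho(c,497,-211,113,36,3.6)])
B=cv2.resize(np.asarray(t['im'])[150:260,190:400,::-1],None,fx=2.4,fy=2.4)
out=np.zeros((520,780,3),np.uint8);out[:A.shape[0],:A.shape[1]]=A;out[:B.shape[0],265:265+B.shape[1]]=B
cv2.imwrite('pics/f.png',np.clip(out*1.5,0,255).astype(np.uint8))
print(manip.read_state()['wrist_force'])
k=8;h=36;o=ortho(c,497,-211,113,h,k);m=(o.max(2)<50).astype(np.uint8);m=cv2.morphologyEx(m,cv2.MORPH_OPEN,np.ones((25,25)))
n,l,s,ce=cv2.connectedComponentsWithStats(m);i=1+s[1:,4].argmax();p=np.argwhere(l==i)
print(cv2.minAreaRect(np.stack([497-((p[:,0]+.5)/k-h),-211-((p[:,1]+.5)/k-h)],1).astype(np.float32)))
E
```

```text
[ 0.57707832 -0.16474461  0.62031317]
((495.79296875, -211.19728088378906), (33.95926284790039, 12.213203430175781), 37.051597595214844)
```

View pics/f.png

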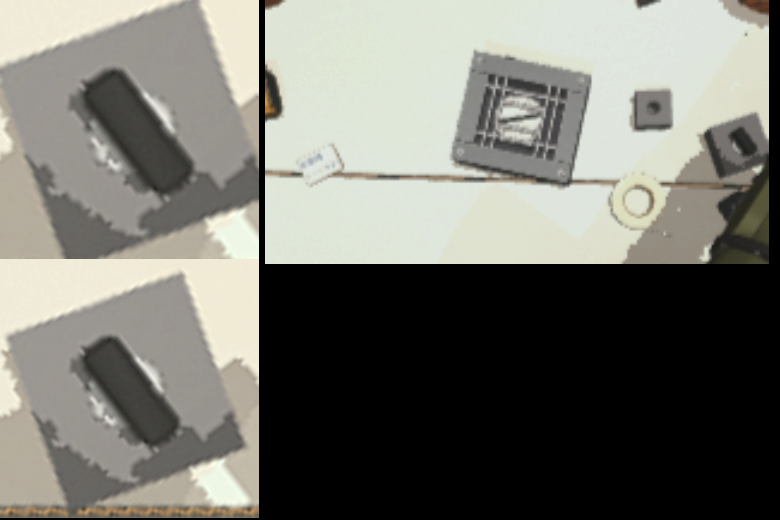

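The final pictures show the key home in its stand, with the handle at (130,130) just as at the start. The trimmer slot has turned, and the bystanders in view are where they were.

```bash
python3 -c "
from cell import manip
print(manip.sign_off())"
```

```text
the job is handed in; nothing more can be done
None
```

The trimmer is turned to its end stop (slot reads about 1.20 rad, peak torque about 0.08 N m), the key is back upright in its stand with its collar down, and the job is handed in at about 29 s; no verdict was returned.

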